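Clear the booth window view: lay the file down, shut the laptop

ROBOT

A 6-joint arm with a two-finger parallel gripper is mounted at the origin on the work surface. World frame = base frame: x ahead of the robot, y to its left, z up, the work surface at z = 0. Lengths are in m, angles in rad, forces in N, time in s.
With the tool pointing down it reaches from about 0.3 to 0.775 m from the base axis. Payload 14.6 kg.
Tool frame: the origin (TCP) lies at the very end of the fingers, on their centre line; the grasp point (between the pads) lies 19 mm behind it (arm.grip_point_offset is the z of the grasp point in the tool frame, in m); z points along the fingers, y is the line along which they close (so a half turn about z gives the same grasp; the last joint's range is limited). The gripper opens to 85 mm and grips with 20 to 120 N. Pads are 22 mm wide; open, the fingers measure 114 mm over their backs; the gripper's body (76 mm by 85 mm) begins 54 mm behind the grasp point. The pads swing forward as they close: fully open they stand 13 mm farther back than shut.
Start: joints at [1.087, 0.3, 1.521, -0, 1.321, -0.067], TCP at [0.223, 0.503, 0.231] pointing down, gripper open.
Joint ranges: [-3.03, 3.03], [-0.79, 2.21], [0.23, 2.52], [-1.04, 4.18], [0, 3.07], [-2.55, 2.55]. Speed limits (rad/s): [2.22, 2.22, 2.57, 3.14, 3.14, 3.14].

INTERFACE

Orientations are given as a unit quaternion [x, y, z, w].
In Python, from station import monitor, vision, workorder, arm gives the robot as it stands.
- The arm moves only by the shell command python3 -m jog 'ROWS' [FORCE]. ROWS is JSON, a list of rows, each a list of 3 entries, a list of its own where there are three numbers: the turn, a rotation vector about the world's x, y, z in degrees, then the shift along the world's x, y, z in m, then the closure, from 0 (fully open) to 1 (shut). In form: [[[rx, ry, rz], [x, y, z], grip], ...]. A call has 1 to 5 rows; each row shifts and turns the commanded pose from where the row before left it; what a row does not reach is not made up. A row lasts 1/12 s, in which the tool goes at most 41.7 mm and 7.16 degrees, less where a joint would pass 70% of its speed; a pose out of reach is approached as far as the arm can. A call is refused whole if a number of a shift passes 0.0417 or a number of a turn 7.16, either way. A call with a gripper value outside its range is refused whole. The fingers move at their own pace and stop on an object; FORCE is the grip in N (left out, the last holds). Time passes only in rows, so rows that do not move let the fingers close. It gives the time, the measured TCP pose, the force, the opening and the grip force at its end, in the units of the state.
- monitor.get_state(): the state, without advancing time (a new reading comes with each control period).
- vision.read_camera(name): name is "side" or "top"; returns a dict with "frame" (420x560x3 uint8, red, green, blue), "mtx" (3x3 intrinsics, pixels), "rvec" (rotation vector, rad) and "tvec" (3), from world to camera coordinates, as OpenCV has them. Camera axes: x right, y down, z forward; pixel columns grow to the right and rows downward; lengths in m; the calibration is good to about 2 mm. A picture is of the moment at which its call begins. There is no depth.
- workorder.sign_off(): hands the job in; it is judged then, once.
The state is a dict: "time_s": time; "joint_pos": joint angles; "qvel": joint speeds; "joint_efforts": joint torques, N m; "tcp_pos": TCP position; "eef_rot": TCP orientation; "ft_force": force on the tool from outside, world axes, zero at the start; "torque": the same for the moment, N m; "finger_gap": finger opening in m; "grip_force": force on a finger pad.
Only numpy, scipy, OpenCV 4.12 (cv2) and the standard library are available. Lean on these libraries where they do the work, as an engineer would, in place of code of your own. Each camera call takes 0.05 s, during which the arm holds its last target. There are 200 camera calls.

TASK

Two things on the interpreter's desk block the view through the booth window. With the fingertips only, push the standing lever-arch file over so that it lies flat on the desk with its blue cover facing up, about where it stood, and push the laptop's open lid fully shut, in whichever order you like. Do not lift or carry the file, and leave the flask, mug and spectacle case standing where they are.

Things in the scene. Friction and masses are not known exactly. Their poses are not given: they have to be found in the camera images.
- file: A5 lever-arch file, loose, 0.4 to 0.85 kg, a solid block standing on its short edge: 75 mm thick (its x), 150 mm wide (y), 210 mm tall (z). Origin: centre of its underside. The cover on its -x side is blue; the +x cover and the spine (+y) are grey. A push of 1 to 3 N near the top tips it about its lower edge; past about 20 degrees it falls by itself.
- blue_cover (a point): Centre of the file's blue cover (a 150 x 210 mm face), 105 mm above the file's underside; axes as the file's. At the start the file is turned up to 80 degrees either way (at 0 the blue cover looks along world -x); the desk beyond the file (its +x side, 250 mm) is clear.
- laptop: Grey laptop, its base fixed on the desk: 190 mm deep (x), 270 mm wide (y), 14 mm thick; origin at the centre of its underside. The user's front is +x; the hinge runs along its -x edge (at x = -95 mm, z = 14.5 mm in this frame), so the back of the open screen faces the robot's side.
- lid (a joint): Angle of the laptop lid, rad: 0 fully shut (flat on the base), 1.57 upright, larger leaning back to the robot's side (up to 2.1). Starts at 1.45 to 1.85. A stiff friction hinge (0.45 N m) keeps it where it is left: 3 to 6 N near the edge moves it, and it must be pressed all the way down.
- lid_edge (a point): Middle of the lid's free edge, on its outer face. The lid is 190 mm long from hinge to free edge, 270 mm wide; its outer face lies 9 mm from the hinge line (23.5 mm above the desk when shut). Axes: x from the hinge to the free edge, z out of the outer (back) face.
- flask: Bystander: steel flask with black cap, 66 mm diameter, 200 mm tall, loose; origin at the centre of its underside.
- mug: Bystander: white mug, 80 mm diameter, 90 mm tall, handle on its +y side, loose; origin at the centre of its underside.
- case: Bystander: black spectacle case standing on end, 65 x 60 mm, 160 mm tall, loose; origin at the centre of its underside.
There are look-alikes about, which are no part of the job. What is meant by the file is not green or orange, and is the larger of those in its own colour.

How it is judged:
By the outcome, as a careful person would: the job done as asked, in the order asked, and still so for the second after the job is handed in, with the robot touching nothing.
It also fails if it takes over 56 s, if anything falls off the work surface, if the arm or the gripper's body presses on something with over 40 N, if the wrist force passes 120 N, or if a joint passes its speed limit or range.

## Working session

There is one attempt and no reset: what is moved stays moved. The work goes in short steps, Python scripts to look and compute and a shell command to move; the robot and the scene stay as the last step left them, time stands still between calls to the robot, and variables do not carry over. Pictures are saved under pics/ and viewed, at most 10 in all, crops included, and the job is handed in when it is done.

```bash
ls; mkdir -p pics
python3 - <<'E'
from station import monitor, vision
import cv2,numpy as np
s=monitor.get_state(); print(s['time_s'],s['tcp_pos'],s['eef_rot'],s['ft_force'])
for n in('side','top'):
    d=vision.read_camera(n); cv2.imwrite(f'pics/{n}0.png',d['frame'][:,:,::-1])
    np.savez(f'{n}0.npz',**d)
    R=cv2.Rodrigues(np.array(d['rvec']))[0]; print(n,d['mtx'],(-R.T@np.array(d['tvec']).reshape(3)),R[2])
E
```

```text
pics
0.0 [0.22253927 0.50271118 0.23070956] [ 2.06883525e-01  9.78365405e-01 -5.62346686e-04 -1.61585079e-04] [ 0.06913336  0.83509271 -0.02928716]
side [[426.36634643   0.         288.16937818]
 [  0.         426.36634643 203.5101025 ]
 [  0.           0.           1.        ]] [-0.06056318 -0.8080426   0.86663568] [ 0.45892227  0.63825273 -0.61808073]
top [[394.83482872   0.         275.42188972]
 [  0.         394.83482872 211.0281893 ]
 [  0.           0.           1.        ]] [ 0.30739505 -0.01299406  1.33778982] [ 0.18171552  0.01133743 -0.98328578]
```

View pics/side0.png

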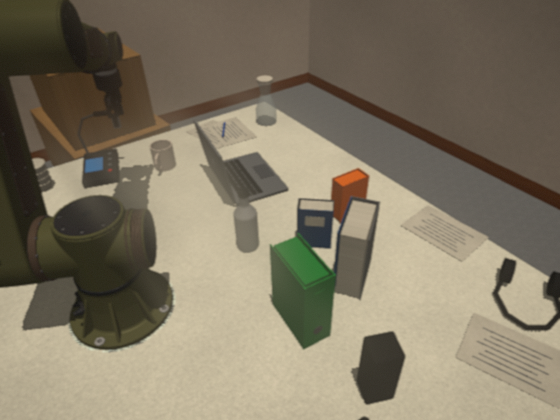

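View pics/top0.png

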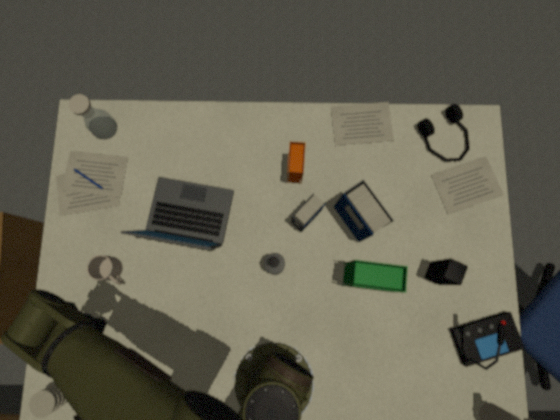

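The side picture shows the laptop near (240,165), the flask (246,228), a small blue file (315,222), an orange one (350,195), a green one (302,290), a large grey/blue block (358,247) and the case (380,367). In the top picture the large block is at (363,210) with a blue cover on its lower-left side, and the small one is at (308,212).

Candidates for the file (top pixels) are the large blue/grey (363,210), small blue (308,212), green (375,275) and orange (297,162). By the description it's (363,210), and I'll check that in a crop.

Run:
```python
import cv2,numpy as np
t=cv2.imread('pics/top0.png')[150:290,240:420]; s=cv2.imread('pics/side0.png')[150:350,230:430]
t=cv2.resize(t,(400*180//180,311),interpolation=cv2.INTER_CUBIC); s=cv2.resize(s,(400,400),interpolation=cv2.INTER_CUBIC)
l=cv2.imread('pics/top0.png')[160:300,80:260]; l=cv2.resize(l,(400,289),interpolation=cv2.INTER_CUBIC)
a=np.vstack([t,l]); b=np.vstack([s,np.zeros((200,400,3),np.uint8)])
cv2.imwrite('pics/crop0.png',np.clip(np.hstack([a,b]).astype(float)*1.5 if a.shape[0]==600 else 0,0,255).astype(np.uint8))
```

```text
(no output)
```

View pics/crop0.png

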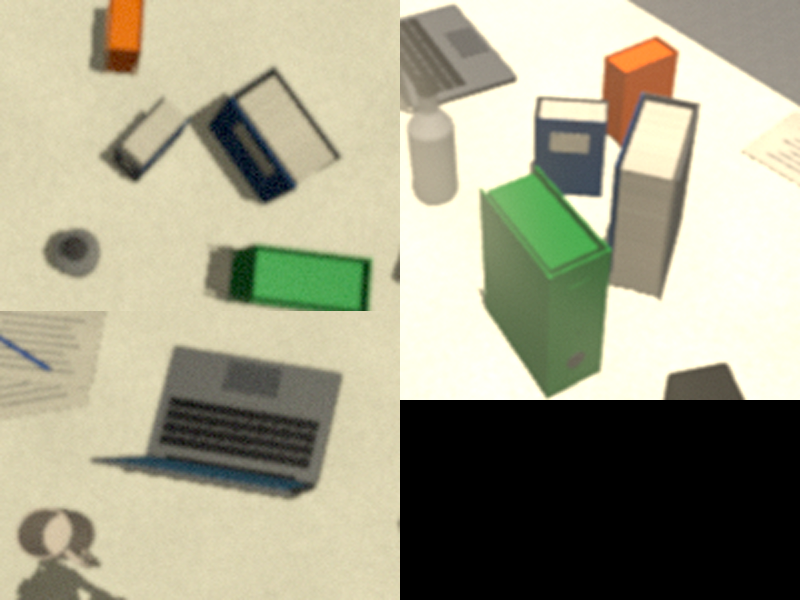

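The crop confirms the choice: the large block has a blue cover with a label on its lower-left side (top px about 352,214), and its top face runs from (344,194) and (364,181) to (393,221) and (372,235). The small blue one is a look-alike. Next I'll measure with masks and rays.

```bash
cat > h.py <<'E'
import cv2,numpy as np
from station import monitor,vision
def ray(d,p):
    R=cv2.Rodrigues(np.array(d['rvec']))[0]; t=np.array(d['tvec']).reshape(3)
    q=cv2.undistortPoints(np.array([[p]],float),np.array(d['mtx']),None)[0,0]
    return -R.T@t, R.T@np.array([q[0],q[1],1])
def plane(d,p,z):
    c,v=ray(d,p); return c+v*(z-c[2])/v[2]
def tri(d1,p1,d2,p2):
    c1,v1=ray(d1,p1);c2,v2=ray(d2,p2)
    s=np.linalg.lstsq(np.c_[v1,-v2],c2-c1,rcond=None)[0]
    a,b=c1+s[0]*v1,c2+s[1]*v2; return (a+b)/2,np.linalg.norm(a-b)
def comps(m,amin=60):
    cs=cv2.findContours(m.astype(np.uint8),cv2.RETR_EXTERNAL,cv2.CHAIN_APPROX_NONE)[0]
    return [c for c in cs if cv2.contourArea(c)>amin]
E
python3 - <<'E'
from h import *
for n in('top','side'):
    d=np.load(f'{n}0.npz'); f=d['frame'].astype(int); r,g,b=f[...,0],f[...,1],f[...,2]
    m=(b>r+12)&(b>g+2)
    for c in comps(m,25):
        print(n,'blue',cv2.contourArea(c),cv2.boundingRect(c),cv2.approxPolyDP(c,2,True)[:,0].tolist())
a=cv2.imread('pics/top0.png')[155:265,110:250]; b=cv2.imread('pics/side0.png')[110:210,185:295]; c=cv2.imread('pics/side0.png')[190:305,325:390]
ims=[cv2.resize(x,None,fx=k,fy=k,interpolation=cv2.INTER_CUBIC) for x,k in((a,2.8),(b,2.5),(c,2))]
o=np.zeros((310,800,3),np.uint8);x=0
for i in ims: o[:i.shape[0],x:x+i.shape[1]]=i; x+=i.shape[1]; print(x)
cv2.imwrite('pics/crop1.png',np.clip(o.astype(float)*1.4,0,255).astype(np.uint8))
E
```

```text
top blue 87.5 (499, 340, 11, 15) [[505, 340], [500, 345], [500, 354], [509, 350]]
top blue 460.5 (474, 332, 25, 28) [[496, 332], [474, 340], [481, 359], [496, 355]]
top blue 2615.0 (521, 272, 39, 109) [[559, 272], [521, 315], [521, 338], [524, 347], [559, 380]]
top blue 269.5 (137, 231, 79, 16) [[137, 232], [208, 246], [215, 244], [160, 232]]
top blue 631.5 (335, 194, 38, 46) [[344, 194], [335, 207], [359, 239], [371, 234]]
top blue 37.0 (75, 169, 27, 19) [[75, 169], [101, 187]]
side blue 291.5 (308, 222, 23, 25) [[330, 222], [326, 223], [327, 229], [316, 228], [314, 233], [308, 232], [312, 235], [308, 240], [311, 239], [311, 245], [328, 246]]
side blue 222.0 (84, 157, 19, 16) [[102, 157], [86, 159], [84, 171], [102, 169]]
392
667
797
```

View pics/crop1.png

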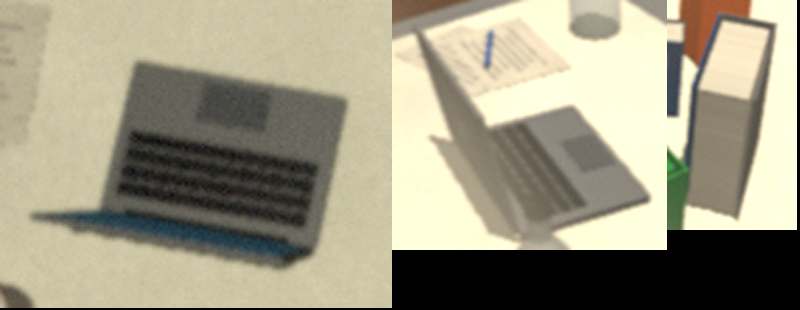

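The crop shows the laptop's front corners at top (158,177) and (234,190), and its lid free edge from (121,232) to (211,251). In the side view the far lid corner is at (194,121), the front corners are at (260,153) and (288,188), and the file's pages end is visible.

Run:
```python
from h import *
np.set_printoptions(precision=3,suppress=True)
T=np.load('top0.npz');S=np.load('side0.npz')
print('lidA',*tri(T,(121,232),S,(194.2,121.2)))
print('front +y',*tri(T,(158.2,177.1),S,(260.2,152.8)),'front -y',*tri(T,(233.9,190),S,(288.2,188)))
FL,FR=plane(T,(158.2,177.1),.014),plane(T,(233.9,190),.014)
print(FL,FR,np.linalg.norm(FL-FR))
e=(FL-FR);e/=np.linalg.norm(e); yaw=np.arctan2(-e[0],e[1]); ux=np.array([np.cos(yaw),np.sin(yaw),0])
c=(FL+FR)/2-.095*ux; h=c-.095*ux
print('yaw',np.degrees(yaw),'centre',c,'hinge mid',h)
for z in(.19,.2,.205):
  A,B=plane(T,(121,232),z),plane(T,(211,250.7),z); print(z,A,B,np.linalg.norm(A-B),'edge x in laptop frame vs hinge',(A-h)@ux,(B-h)@ux)
# file: side crop: top corners (772,25),(752,100)?,(700,95),(720,18)
k=lambda x,y:((x-667)/2+325,y/2+190)
P=[((344.4,193.7),k(720,17)),((363.8,180.6),k(774,25)),((393,221.1),k(755,98)),((371.9,234.6),k(697,92))]
for t,s in P: print('file',*tri(T,t,S,s),plane(T,t,.21))
F=np.array([plane(T,t,.21) for t,_ in P]); print('centre',F.mean(0),np.linalg.norm(np.roll(F,-1,0)-F,axis=1))
d=F[0]-F[3]; n=np.array([d[1],-d[0]]);n/=np.linalg.norm(n);print('push dir',n,'yaw',np.degrees(np.arctan2(n[1],n[0])),'blue edge mid',(F[0]+F[3])/2)
print('small',[plane(T,p,.13) for p in((240+185/2.222,150+120/2.222),(240+165/2.222,150+97/2.222),(240+135/2.222,150+180/2.222))])
for n,p,z in(('flask cap',(272,262),.2),('mug',(103,267),.09),('case',(452,270),.16),('green',(375,275),.21)): print(n,plane(T,p,z))
```

```text
lidA [0.452 0.453 0.189] 0.00301191755503034
front +y [ 0.677  0.413 -0.001] 0.015340593849090993 front -y [0.626 0.147 0.009] 0.0019011754584665622
[0.666 0.411 0.014] [0.624 0.147 0.014] 0.2681763220831703
yaw -9.05196915675183 centre [0.551 0.294 0.014] hinge mid [0.457 0.309 0.014]
0.19 [0.45  0.453 0.19 ] [0.399 0.186 0.19 ] 0.27200178434698136 edge x in laptop frame vs hinge -0.0295235967698648 -0.0374658008302233
0.2 [0.449 0.449 0.2  ] [0.399 0.184 0.2  ] 0.2696319969504793 edge x in laptop frame vs hinge -0.030112820182728827 -0.037985828612154715
0.205 [0.448 0.447 0.205] [0.398 0.183 0.205] 0.26844710325222826 edge x in laptop frame vs hinge -0.030407431889160865 -0.038245842503120416
file [ 0.573 -0.202  0.203] 0.0018834444680188365 [ 0.57  -0.201  0.21 ]
file [ 0.612 -0.259  0.208] 0.0009603605093512939 [ 0.611 -0.258  0.21 ]
file [ 0.494 -0.342  0.21 ] 0.006055076622899774 [ 0.491 -0.34   0.21 ]
file [ 0.457 -0.284  0.196] 0.009797973976613153 [ 0.451 -0.278  0.21 ]
centre [ 0.531 -0.269  0.21 ] [0.07  0.144 0.074 0.142]
push dir [ 0.542 -0.84 ] yaw -57.157326214421474 blue edge mid [ 0.511 -0.239  0.21 ]
small [array([ 0.555, -0.148,  0.13 ]), array([ 0.588, -0.12 ,  0.13 ]), array([ 0.469, -0.078,  0.13 ])]
flask cap [0.369 0.007 0.2  ]
mug [0.351 0.54  0.09 ]
case [ 0.356 -0.522  0.16 ]
green [ 0.337 -0.283  0.21 ]
```

Results:
- **Laptop:** yaw −9°, hinge middle (0.457, 0.309), lid leaning back about 1.7 rad.
- **File:** centre (0.531, −0.269), push direction (0.54, −0.84), top measured at about 0.20–0.21.

I'll do the laptop first, starting by moving behind the lid with the fingers shut.

```bash
python3 -m jog '[[[0,0,0],[0.02,-0.034,0],1],[[0,0,0],[0.02,-0.034,0],1],[[0,0,0],[0.02,-0.034,0],1],[[0,0,0],[0.022,-0.034,0],1],[[0,0,0],[0.022,-0.034,0],1]]' 30; python3 -m jog '[[[0,0,0],[0.012,0,-0.02],1],[[0,0,0],[0.012,0,-0.02],1],[[0,0,0],[0.01,0,-0.02],1],[[0,0,0],[0.01,0,0],1]]'
```

```text
time_s: 0.52
tcp_pos: [0.327, 0.3312, 0.2311]
eef_rot: [0.207, 0.978, -0.0, -0.0]
ft_force: [1.3, 0.5, -0.1]
finger_gap: 0.0255
grip_force: 0.0
time_s: 0.85
tcp_pos: [0.3701, 0.3317, 0.1678]
eef_rot: [0.207, 0.978, -0.002, -0.002]
ft_force: [-0.5, -0.7, 0.6]
finger_gap: -0.0
grip_force: 0.0
```

```bash
python3 -m jog '[[[0,0,0],[0.034,-0.005,0.004],1],[[0,0,0],[0.016,-0.003,0.003],1],[[0,0,0],[0.016,-0.003,0.003],1],[[0,0,0],[0.021,-0.003,-0.001],1],[[0,0,0],[0.021,-0.003,-0.001],1]]'; python3 -m jog '[[[0,0,0],[0.02,-0.003,-0.007],1],[[0,0,0],[0.02,-0.003,-0.007],1],[[0,0,0],[0.017,-0.003,-0.0125],1],[[0,0,0],[0.017,-0.003,-0.0125],1],[[0,0,0],[0.014,-0.002,-0.016],1]]'
```

```text
time_s: 1.27
tcp_pos: [0.4794, 0.3159, 0.1804]
eef_rot: [0.207, 0.978, 0.0, -0.0]
ft_force: [-2.7, 0.7, -1.2]
finger_gap: -0.0
grip_force: 1.3
time_s: 1.68
tcp_pos: [0.5684, 0.302, 0.1257]
eef_rot: [0.207, 0.978, 0.001, 0.001]
ft_force: [-0.5, -0.3, 1.5]
finger_gap: 0.0001
grip_force: 1.0
```

```bash
python3 -m jog '[[[0,0,0],[0.014,-0.002,-0.016],1],[[0,0,0],[0.009,-0.002,-0.019],1],[[0,0,0],[0.009,-0.001,-0.019],1],[[0,0,0],[0.004,0,-0.021],1],[[0,0,0],[0.004,0,-0.02],1]]'; python3 -m jog '[[[0,0,0],[0,0,-0.006],1],[[0,0,0],[0,0,-0.003],1],[[0,0,0],[0,0,0],1],[[0,0,0],[0,0,0],1]]'
```

```text
time_s: 2.1
tcp_pos: [0.6075, 0.297, 0.0293]
eef_rot: [0.207, 0.978, 0.0, 0.0]
ft_force: [-1.1, 0.4, 0.2]
finger_gap: 0.0002
grip_force: 0.7
time_s: 2.43
tcp_pos: [0.6073, 0.2968, 0.0235]
eef_rot: [0.207, 0.978, -0.0, 0.001]
ft_force: [-8.9, -8.2, 19.0]
finger_gap: 0.0001
grip_force: 9.5
```

The lid is at z = 0.0235 under 19 N, which matches fully shut. I'll retreat straight up and verify.

```bash
python3 -m jog '[[[0,0,0],[0,0,0.02],1],[[0,0,0],[0,0,0.04],1],[[0,0,0],[0,0,0.04],1],[[0,0,0],[0,0,0.04],1],[[0,0,0],[0,0,0.04],1]]'; python3 -m jog '[[[0,0,0],[-0.008,-0.03,0.028],1],[[0,0,0],[-0.01,-0.038,0.01],1],[[0,0,0],[-0.01,-0.04,0],1],[[0,0,0],[-0.01,-0.04,0],1],[[0,0,0],[-0.01,-0.04,0],1]]'; python3 -m jog '[[[0,0,0],[-0.01,-0.04,0],1],[[0,0,0],[-0.01,-0.04,0],1],[[0,0,0],[-0.01,-0.04,0],1],[[0,0,0],[-0.01,-0.04,0],1],[[0,0,0],[-0.01,-0.04,0],1]]'
python3 - <<'E'
from h import *
o=[]
for n in('top','side'): o.append(vision.read_camera(n)['frame'][:,:,::-1])
o=cv2.resize(np.hstack(o),(800,300),interpolation=cv2.INTER_AREA); s=np.array(o); cv2.imwrite('pics/b.png',np.clip(s*1.3,0,255).astype(np.uint8))
E
```

```text
time_s: 2.85
tcp_pos: [0.6063, 0.297, 0.2036]
eef_rot: [0.207, 0.978, 0.0, 0.0]
ft_force: [0.9, 0.6, 0.3]
finger_gap: 0.0
grip_force: 0.0
time_s: 3.27
tcp_pos: [0.5578, 0.1076, 0.2396]
eef_rot: [0.207, 0.978, 0.0, 0.001]
ft_force: [0.1, -0.0, -0.7]
finger_gap: -0.0
grip_force: 0.0
time_s: 3.68
tcp_pos: [0.5079, -0.0926, 0.2395]
eef_rot: [0.207, 0.978, -0.0, 0.0]
ft_force: [1.5, -0.3, -0.1]
finger_gap: 0.0003
grip_force: 0.0
```

View pics/b.png

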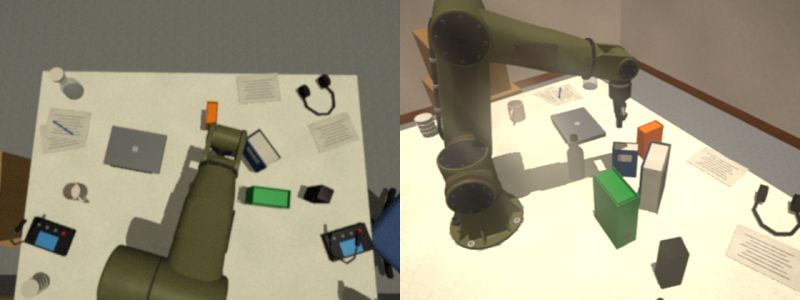

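The lid is flat shut, and the flask, mug and case are undisturbed. Next I'll go to the blue side of the file.

```bash
python3 -m jog '[[[0,0,0],[-0.01,-0.03,0],1],[[0,0,0],[-0.01,-0.03,0],1],[[0,0,0],[-0.01,-0.03,-0.015],1],[[0,0,0],[0,-0.004,-0.025],1],[[0,0,0],[0,0,-0.015],1]]'; python3 -m jog '[[[0,0,0],[0.01,-0.0155,0],1],[[0,0,0],[0.0054,-0.0084,0],1],[[0,0,0],[0.0054,-0.0084,0],1],[[0,0,0],[0.0054,-0.0084,0],1],[[0,0,0],[0,0,0],1]]'
```

```text
time_s: 4.2
tcp_pos: [0.4781, -0.1862, 0.1825]
eef_rot: [0.208, 0.978, 0.0, -0.0]
ft_force: [0.3, 0.4, -0.5]
finger_gap: -0.0001
grip_force: 0.0
time_s: 4.62
tcp_pos: [0.5058, -0.2268, 0.1838]
eef_rot: [0.207, 0.978, -0.0, 0.001]
ft_force: [-0.1, -0.3, 0.2]
finger_gap: 0.0001
grip_force: 0.0
```

```bash
python3 -m jog '[[[0,0,0],[0.0054,-0.0084,0],1],[[0,0,0],[0.0054,-0.0084,0],1],[[0,0,0],[0.0054,-0.0084,0],1]]'
python3 - <<'E'
from h import *
f=vision.read_camera('side')['frame'][150:350,200:460,::-1]
cv2.imwrite('pics/c.png',cv2.resize(f,None,fx=2.5,fy=2.5))
E
```

```text
time_s: 4.87
tcp_pos: [0.5215, -0.2512, 0.1837]
eef_rot: [0.207, 0.978, -0.0, 0.0]
ft_force: [-0.1, 0.7, 1.4]
finger_gap: -0.0001
grip_force: 0.4
```

View pics/c.png

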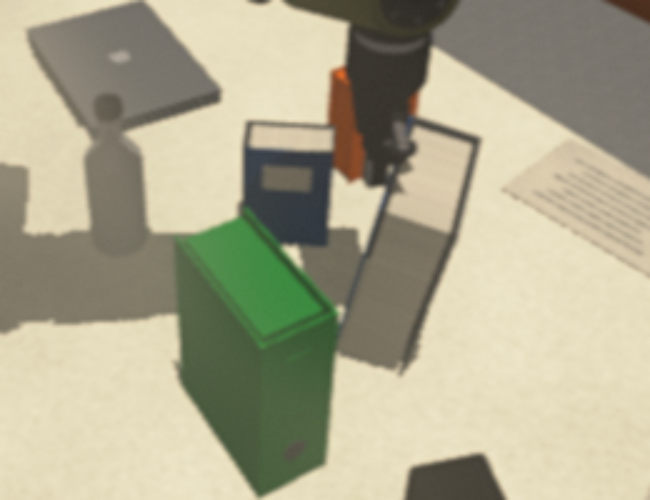

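The file is tipping (about 10°, crop px 410,250) without sliding, so I'll keep pushing until it falls.

```bash
python3 -m jog '[[[0,0,0],[0.0054,-0.0084,0],1],[[0,0,0],[0.0054,-0.0084,0],1],[[0,0,0],[0.0054,-0.0084,0],1],[[0,0,0],[0.0054,-0.0084,0],1],[[0,0,0],[0.0054,-0.0084,0],1]]'; python3 -m jog '[[[0,0,0],[0.0054,-0.0084,0],1],[[0,0,0],[0,0,0],1],[[0,0,0],[0,0,0],1],[[0,0,0],[0,0,0],1],[[0,0,0],[0,0,0],1]]'; python3 -m jog '[[[0,0,0],[0,0,0.02],1],[[0,0,0],[-0.01,0.01,0.04],1],[[0,0,0],[-0.01,0.03,0.02],1],[[0,0,0],[-0.01,0.035,0],1],[[0,0,0],[-0.01,0.035,0],1]]';python3 -m jog '[[[0,0,0],[-0.01,0.04,0],1],[[0,0,0],[-0.01,0.04,0],1],[[0,0,0],[-0.01,0.04,0],1],[[0,0,0],[-0.01,0.04,0],1],[[0,0,0],[-0.01,0.03,0],1]]'
python3 - <<'E'
from h import *
o=[]
for n in('top','side'):
    d=vision.read_camera(n); np.savez(f'{n}1.npz',**d); o.append(d['frame'][:,:,::-1])
cv2.imwrite('pics/d.png',cv2.resize(np.hstack(o),(800,300),interpolation=cv2.INTER_AREA))
d=np.load('top1.npz');f=d['frame'].astype(int); r,g,b=f[...,0],f[...,1],f[...,2]
for c in comps((b>r+12)&(b>g+2),300):
    q=cv2.approxPolyDP(c,3,True)[:,0]; print(q.tolist(),[plane(d,p,.075).round(3).tolist() for p in q])
E
```

```text
time_s: 5.33
tcp_pos: [0.5484, -0.2931, 0.1834]
eef_rot: [0.207, 0.978, -0.0, 0.0]
ft_force: [0.1, -0.1, -0.4]
finger_gap: 0.0004
grip_force: 0.0
time_s: 5.75
tcp_pos: [0.5533, -0.3008, 0.1833]
eef_rot: [0.207, 0.978, 0.0, 0.0]
ft_force: [0.3, -0.4, 0.1]
finger_gap: -0.0002
grip_force: 0.0
time_s: 6.17
tcp_pos: [0.513, -0.1903, 0.2638]
eef_rot: [0.207, 0.978, -0.0, 0.001]
ft_force: [-0.4, 0.6, 0.2]
finger_gap: -0.0005
grip_force: 0.0
time_s: 6.58
tcp_pos: [0.4624, 0.0012, 0.2628]
eef_rot: [0.206, 0.978, 0.0, 0.0]
ft_force: [0.5, 0.2, -0.0]
finger_gap: 0.0
grip_force: 0.0
[[498, 333], [474, 340], [481, 359], [496, 355]] [[0.171, -0.686, 0.075], [0.149, -0.612, 0.075], [0.094, -0.629, 0.075], [0.107, -0.675, 0.075]]
[[56, 322], [47, 341], [75, 351], [82, 332]] [[0.18, 0.677, 0.075], [0.123, 0.698, 0.075], [0.095, 0.609, 0.075], [0.152, 0.593, 0.075]]
[[559, 272], [521, 314], [525, 350], [558, 380]] [[0.359, -0.893, 0.075], [0.229, -0.762, 0.075], [0.123, -0.764, 0.075], [0.039, -0.854, 0.075]]
[[408, 156], [357, 189], [383, 224], [433, 190]] [[0.734, -0.437, 0.075], [0.618, -0.265, 0.075], [0.503, -0.346, 0.075], [0.618, -0.513, 0.075]]
```

View pics/d.png

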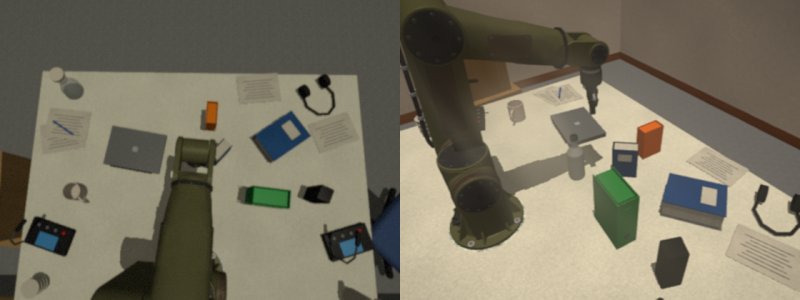

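The file lies flat with its blue cover up at top px (395,190), its near edge at about where its base stood. The laptop is shut, and the flask, mug and case are standing in place. The arm is clear of everything.

```bash
python3 -c "
from station import workorder
print(workorder.sign_off())"
```

```text
the job is handed in; nothing more can be done
None
```

The job is handed in: the file lies flat with its blue cover up about where it stood, the laptop lid is pressed fully shut, and the flask, mug and spectacle case still stand where they were; the sign-off returned no verdict.

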